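# Pack a kit tray in line order

### The arm

A 6-joint arm with a two-finger parallel gripper is mounted at the origin on the work surface. World frame = base frame: x ahead of the robot, y to its left, z up, the work surface at z = 0. Lengths are in m, angles in rad, forces in N, time in s.
With the tool pointing down it reaches from about 0.3 to 0.85 m from the base axis. Payload 4.2 kg.
Tool frame: the origin (TCP) lies at the very end of the fingers, on their centre line; the grasp point (between the pads) lies bot.pinch_z behind it (bot.pinch_z is the distance from the TCP to the grasp point, in m); z points along the fingers, y is the line along which they close (so a half turn about z gives the same grasp; the last joint's range is limited). The gripper opens to 91 mm and grips with 3 to 60 N. Pads are 32 mm wide; open, the fingers measure 118 mm over their backs; the gripper's body (76 mm by 178 mm) begins 60 mm behind the grasp point.
Start: joints at [1.226, 0.32, 1.565, -0, 1.257, -0.02], TCP at [0.183, 0.545, 0.214] pointing down, gripper open.
Joint ranges: [-3.11, 3.11], [-0.84, 2.01], [0.21, 2.61], [-1.34, 4.49], [0.05, 2.63], [-2.56, 2.56]. Speed limits (rad/s): [2.57, 2.57, 3.14, 3.14, 3.14, 3.14].

### API

Orientations are given as a rotation vector (axis times angle).
In Python, from bench import bot gives the robot as it stands.
- The arm moves only by the tool jog_arm, never from a script. Its argument "increments" is a list of rows, each a list of 2 entries, a list of its own where there are three numbers: the shift along the tool's x, y, z in mm, then the turn, a rotation vector about the tool's x, y, z in degrees. In form: [[[x, y, z], [ax, ay, az]], ...]. A call has 1 to 10 rows; each row is the pose to reach, as a shift and turn from the pose commanded when the call began, along the tool's axes at that moment; what a row does not reach only later rows make up. A row lasts 1/12 s, in which the tool goes at most 41.7 mm and 7.16 degrees, less where a joint would pass 70% of its speed; a pose out of reach is approached as far as the arm can. A call with a gripper value outside its range is refused whole. "fingers" is the closure, from -1 (fully open) to 1 (shut), so that 0 is half open, set as the call begins (left out, the last holds). The fingers move at their own pace and stop on an object; the grip force is fixed at half the most. Time passes only in rows, so rows that repeat a pose let the fingers close. It gives the time, the measured TCP pose, the force, the opening and the grip force at its end, in the units of the state.
- bot.sense(): the state, without advancing time (a new reading comes with each control period).
- bot.grab_frame(name): name is "scene" or "top" or "wrist"; returns (picture, depth): 384x512x3 uint8, blue, green, red; 384x512 float32, m along the optical axis (not along the pixel's ray), 0 where there is no reading.
- bot.calibration(name): a dict with "camera_matrix" (3x3 intrinsics, pixels), "xyz" and "rotation" of the camera in the world. Camera axes: x right, y up, looking along -z (the intrinsics and any distortion apply to the point x, -y, -z); pixel columns grow to the right and rows downward; lengths in m; the calibration is good to about 2 mm. A picture is of the moment at which its call begins: read the wrist's pose just before it. calibration takes no time and is no camera call; for the wrist camera it gives the pose at the moment of the call.
- bot.finish_job(): hands the job in; it is judged then, once.
The state is a dict: "time": time; "joint_positions": joint angles; "dq": joint speeds; "effort": joint torques, N m; "tcp_pos": TCP position; "eef_rot": TCP orientation; "contact_force": force on the tool from outside, world axes, zero at the start; "torque": the same for the moment, N m; "grip_width": finger opening in m; "grasp_force": force on a finger pad.
Only numpy, scipy, OpenCV 4.12 (cv2) and the standard library are available. Lean on these libraries where they do the work, as an engineer would, in place of code of your own. Each camera call takes 0.05 s, during which the arm holds its last target. There are 200 camera calls.

### The job

Pack the kit tray: take the one product out of each of the four white cartons on the pick rack and stand it in the brown divided tray, one to a compartment, in the same left-to-right order in which the cartons stand (as the robot sees them), so that the checker can compare tray and line at a glance. Stand each product upright on the tray's floor in about the middle of its compartment, setting it down rather than dropping it, and leave the coffee cup as it stands.

Things in the scene. Friction and masses are not known exactly. Their poses are not given: they have to be found in the camera images.
- bottle_mid (a point): Flip-top bottle, white and round, body 46 mm diameter up to 58 mm, then a shoulder and a grey cap 28 mm diameter; 84 mm high in all, about 100 g. Loose, stands upright on the floor of its carton (14 mm above the table). The point is on its axis, half-way up (42 mm above its underside); z points up.
- jar_mid (a point): Squat white cream jar, round: body 48 mm diameter up to 32 mm, ribbed lid 52 mm diameter above; 51 mm high, about 100 g. Loose, stands upright on the floor of its carton. The point is on its axis, half-way up (25.5 mm above its underside); z points up.
- box_mid (a point): Upright soap carton, white with a grey band, a rectangular box 34 (x) x 56 (y) x 74 (z) mm, about 110 g. Loose, stands on the floor of its carton, nearly square to it. The point is its centre (37 mm above its underside); x is its thin direction, z points up.
- spray_mid (a point): Slim white spray bottle, round, body 30 mm diameter up to 58 mm, then a narrow neck and nozzle 13 mm diameter; 85 mm high in all, about 70 g. Loose, stands upright on the floor of its carton. The point is on its axis, half-way up (42.5 mm above its underside); z points up.
- carton_bottle: White open carton, 124 (x) x 92 (y) mm, board 4 mm, walls 18 (front) and 28 mm (sides, back) high; one of four alike, fixed 100 mm apart in a row on the low grey pick rack. Origin: centre of its underside, 10 mm above the table; x to its back wall, away from the robot, y along the row to the left. The one in which the flip-top bottle stands at the start.
- carton_jar: White open carton, 124 (x) x 92 (y) mm, board 4 mm, walls 18 (front) and 28 mm (sides, back) high; one of four alike, fixed 100 mm apart in a row on the low grey pick rack. Origin: centre of its underside, 10 mm above the table; x to its back wall, away from the robot, y along the row to the left. The one in which the cream jar stands at the start.
- carton_box: White open carton, 124 (x) x 92 (y) mm, board 4 mm, walls 18 (front) and 28 mm (sides, back) high; one of four alike, fixed 100 mm apart in a row on the low grey pick rack. Origin: centre of its underside, 10 mm above the table; x to its back wall, away from the robot, y along the row to the left. The one in which the soap carton stands at the start.
- carton_spray: White open carton, 124 (x) x 92 (y) mm, board 4 mm, walls 18 (front) and 28 mm (sides, back) high; one of four alike, fixed 100 mm apart in a row on the low grey pick rack. Origin: centre of its underside, 10 mm above the table; x to its back wall, away from the robot, y along the row to the left. The one in which the slim spray bottle stands at the start.
- tray: Brown kit tray, empty, fixed, 124 (x) x 348 (y) mm, 30 mm high; four compartments in a row, each 116 x 82 mm inside, centred at x = 0, y = +129, +43, -43, -129 mm (leftmost first). Floor 4 mm, walls 4 mm thick, partitions 26 mm high. Origin: centre of its underside, on the table; y along the row to the left as the robot sees it, x away from the robot. Lies before or behind the pick rack.
- cup: Lidded paper coffee cup, 85 mm diameter at its white lid, 111 mm high, standing on the table by the right-hand end of the pick rack; not part of the job. Origin: centre of its underside.

How it is judged:
By the outcome, as a careful person would: the job done as asked, in the order asked, and still so for the second after the job is handed in, with the robot touching nothing.
It also fails if it takes over 112 s, if anything falls off the work surface, if the arm or the gripper's body presses on something with over 40 N, if the wrist force passes 120 N, or if a joint passes its speed limit or range.

## Working session

There is one attempt and no reset: what is moved stays moved. The work goes in short steps, Python scripts to look and compute and a tool call to move; the robot and the scene stay as the last step left them, time stands still between calls to the robot, and variables do not carry over. Pictures are saved under pics/ and viewed, at most 14 in all, crops included, and the job is handed in when it is done.

Besides the shell and the picture viewer there is one more tool, called after "Emit:" by a JSON object that holds its "method" and its "body". jog_arm: Moves the arm, as the interface text tells. Its arguments: {"type":"object","properties":{"increments":{"type":"array"},"fingers":{"type":"number"}},"required":["increments"]}

```bash
mkdir -p pics; ls; python3 - <<'E'
from bench import bot
import cv2,numpy as np
s=bot.sense();print(s, bot.pinch_z)
for n in("scene","top"):
    p,d=bot.grab_frame(n);cv2.imwrite(f"pics/{n}0.png",p);np.savez(f"{n}0.npz",p=p,d=d)
    print(n,bot.calibration(n))
print(bot.calibration("wrist"))
E
```

```text
pics
{'time': 0.0, 'joint_positions': array([ 1.22600304e+00,  3.20301100e-01,  1.56563824e+00, -1.30654715e-05,
        1.25737594e+00, -1.99975727e-02]), 'dq': array([-0.00115415,  0.00085152, -0.00142902, -0.0001433 ,  0.00148175,
       -0.00130865]), 'effort': array([-6.34901662e-04, -4.12461913e+01, -2.31970274e+01,  7.25970813e-02,
        4.58347437e-02, -1.82303966e-04]), 'tcp_pos': array([0.1833306 , 0.54448346, 0.21313082]), 'eef_rot': array([-5.07893340e-01, -3.09996053e+00,  2.66430895e-03]), 'contact_force': array([ 0.49707272,  0.5914373 , -0.31775677]), 'torque': array([-0.00267371,  0.03393035, -0.01548026]), 'grasp_force': 0.0, 'grip_width': 0.09082224006551694} 0.0188
scene {'camera_matrix': array([[456.52920117,   0.        , 263.01738938],
       [  0.        , 456.52920117, 190.39385485],
       [  0.        ,   0.        ,   1.        ]]), 'xyz': array([1.0854579 , 0.07374399, 0.67248262]), 'rotation': array([0.51411438, 0.65992533, 1.72728452])}
top {'camera_matrix': array([[405.00638837,   0.        , 249.69298802],
       [  0.        , 405.00638837, 197.67916957],
       [  0.        ,   0.        ,   1.        ]]), 'xyz': array([ 0.41239661, -0.07993358,  0.84862762]), 'rotation': array([ 0.11500994, -0.13717425, -1.57707661])}
{'camera_matrix': array([[270.17783582,   0.        , 256.2235953 ],
       [  0.        , 270.17783582, 191.55919924],
       [  0.        ,   0.        ,   1.        ]]), 'xyz': array([0.12134583, 0.56610936, 0.38339652]), 'rotation': array([-0.20848932, -0.14764647,  1.23979704])}
```

View pics/scene0.png

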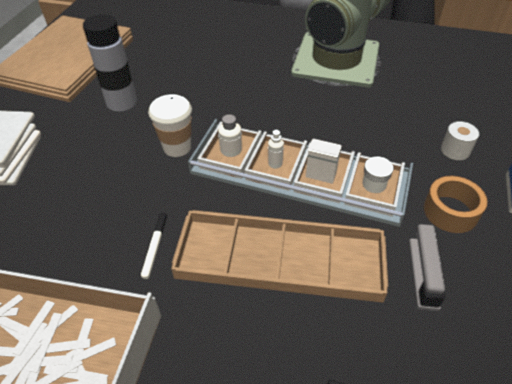

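View pics/top0.png

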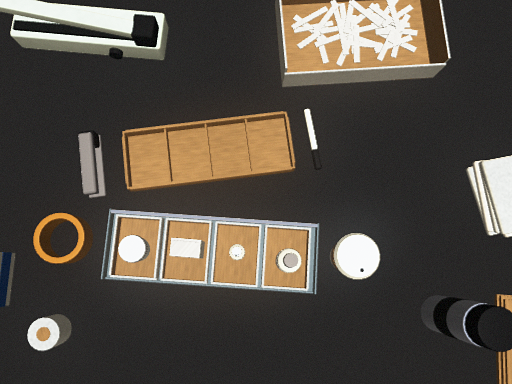

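The robot's left-to-right order is jar (top image, 131,248), box (186,248), spray (237,252), bottle (289,261). The tray lies behind the rack, centred at about (209,151), and the cup is at (357,256).

```bash
cat > h.py <<'E'
import numpy as np,cv2
from scipy.spatial.transform import Rotation as R
from bench import bot
def ray(c,uv,z):
    """pixels -> world points on the plane at height z"""
    K=c["camera_matrix"];uv=np.atleast_2d(uv).astype(float)
    d=np.c_[(uv[:,0]-K[0,2])/K[0,0],-(uv[:,1]-K[1,2])/K[1,1],-np.ones(len(uv))]
    d=R.from_rotvec(c["rotation"]).apply(d)
    return c["xyz"]+d*((z-c["xyz"][2])/d[:,2])[:,None]
def cloud(c,D):
    K=c["camera_matrix"];v,u=np.indices(D.shape)
    P=np.dstack([(u-K[0,2])/K[0,0]*D,-(v-K[1,2])/K[1,1]*D,-D])
    return R.from_rotvec(c["rotation"]).apply(P.reshape(-1,3)).reshape(P.shape)+c["xyz"]
def go(x,y,z,yaw):
    """mm/deg shift in tool axes; yaw = angle of tool y in world, tool pointing down"""
    s=bot.sense();Rc=R.from_rotvec(s["eef_rot"]);a=np.radians(yaw)
    ty=np.array([np.cos(a),np.sin(a),0]);tz=np.array([0,0,-1.]);tx=np.cross(ty,tz)
    Rt=R.from_matrix(np.c_[tx,ty,tz])
    print("shift",np.round(1e3*Rc.inv().apply(np.array([x,y,z])-s["tcp_pos"]),1),"turn",np.round((Rc.inv()*Rt).as_rotvec(degrees=True),2))
E
python3 - <<'E'
from h import *
f=np.load("top0.npz");p,D=f["p"],f["d"];c=bot.calibration("top");P=cloud(c,D)
print("table z",np.median(P[330:380,150:400,2]))
for n,(u,v),zt in(("jar",(131,248),.065),("box",(186,248),.088),("spray",(237,252),.099),("bottle",(289,261),.098),("cup",(357,256),.111)):
    r=30 if n=="cup" else 22
    W=np.zeros(D.shape,bool);W[v-r:v+r,u-r:u+r]=1
    m=W&(P[...,2]>zt-.008)&(D>0)
    q=P[m]; rect=cv2.minAreaRect((q[:,:2]*1000).astype(np.float32))
    vv,uu=np.nonzero(m);print(n,m.sum(),"ztop",np.round(q[:,2].max(),4),"mean",np.round(q.mean(0),4),"ray",np.round(ray(c,[uu.mean(),vv.mean()],zt),4),"rect",np.round(np.hstack([rect[0],rect[1],rect[2]]),1))
hsv=cv2.cvtColor(p,cv2.COLOR_BGR2HSV)
b=((hsv[...,0]<25)&(hsv[...,1]>70)&(hsv[...,2]>60)).astype(np.uint8);b[:105]=0;b[195:]=0;b[:,:110]=0;b[:,300:]=0
b=cv2.morphologyEx(b,cv2.MORPH_CLOSE,np.ones((7,7)))
k=max(cv2.findContours(b,0,1)[0],key=cv2.contourArea)[:,0]
q=ray(c,k,.03)[:,:2]*1000;print("tray",cv2.minAreaRect(q.astype(np.float32)))
m=(P[...,2]>.022)&(P[...,2]<.034)&(D>0);m[:105]=0;m[195:]=0;m[:,:110]=0;m[:,300:]=0
print("tray depth",cv2.minAreaRect((P[m][:,:2]*1000).astype(np.float32)))
m=(P[...,2]>.031)&(P[...,2]<.042)&(D>0);m[:205]=0;m[298:]=0;m[:,:95]=0;m[:,325:]=0
print("cartons depth",cv2.minAreaRect((P[m][:,:2]*1000).astype(np.float32)))
print("wrist tool y now",R.from_rotvec(bot.sense()["eef_rot"]).as_matrix().round(3).tolist())
E
```

```text
table z 0.000983391922179111
jar 607 ztop 0.0692 mean [0.4435 0.1351 0.0652] ray [[0.4434 0.1351 0.065 ]] rect [443.9 135.7  51.8  49.9  89.4]
box 557 ztop 0.0922 mean [0.4429 0.0302 0.0886] ray [[0.4429 0.0303 0.088 ]] rect [443.2  30.7  56.3  33.9  84.6]
spray 39 ztop 0.1019 mean [ 0.4344 -0.0649  0.0994] ray [[ 0.4344 -0.0649  0.099 ]] rect [434.7 -65.   10.5  12.7  42.9]
bottle 175 ztop 0.1026 mean [ 0.4175 -0.1643  0.0984] ray [[ 0.4175 -0.1643  0.098 ]] rect [ 417.3 -164.1   25.3   25.6   88.5]
cup 1646 ztop 0.117 mean [ 0.4241 -0.283   0.1111] ray [[ 0.424  -0.2831  0.111 ]] rect [ 424.4 -285.2   83.3   81.4   89.4]
tray ((637.2616577148438, -7.9090576171875), (152.34378051757812, 355.4023742675781), 6.858423709869385)
tray depth ((648.1951904296875, -5.6605987548828125), (129.3330535888672, 352.27117919921875), 6.804503917694092)
cartons depth ((439.184814453125, -13.425689697265625), (424.739501953125, 139.1333465576172), 85.37554931640625)
wrist tool y now [[-0.948, 0.319, -0.001], [0.319, 0.948, -0.002], [0.0, -0.002, -1.0]]
```

```bash
python3 -c "
from h import *
go(.4437,.1355,.12,-4.6)"
```

```text
shift [-377.3 -304.3   93.7] turn [-8.000e-02  6.000e-02  7.599e+01]
```

Emit:
{"method": "jog_arm", "body": {"increments": [[[-377,-304,0],[0,0,76]],[[-377,-304,0],[0,0,76]],[[-377,-304,0],[0,0,76]],[[-377,-304,0],[0,0,76]],[[-377,-304,0],[0,0,76]],[[-377,-304,0],[0,0,76]],[[-377,-304,0],[0,0,76]],[[-377,-304,0],[0,0,76]],[[-377,-304,0],[0,0,76]],[[-377,-304,0],[0,0,76]]], "fingers": -0.58}}

```text
time: 0.93
tcp_pos: [0.4078, 0.1916, 0.2138]
eef_rot: [-2.232, -2.21, 0.0]
contact_force: [1.0, 0.2, -0.4]
grip_width: 0.072
grasp_force: 0.0
```

```bash
python3 -c "
from h import *
go(.4437,.1355,.12,-4.6)"
```

```text
shift [-55.8  36.5  93.8] turn [-0.01 -0.    4.03]
```

Emit:
{"method": "jog_arm", "body": {"increments": [[[-56,36,50],[0,0,4]],[[-56,36,50],[0,0,4]],[[-56,36,50],[0,0,4]],[[-56,36,50],[0,0,4]],[[-56,36,50],[0,0,4]]]}}

```text
time: 1.35
tcp_pos: [0.4431, 0.1376, 0.164]
eef_rot: [-2.302, -2.137, 0.0]
contact_force: [-0.3, 0.2, -0.2]
grip_width: 0.0723
grasp_force: 0.0
```

```bash
python3 - <<'E'
from h import *
go(.4437,.1355,.036,-4.6)
c=bot.calibration("wrist");p,d=bot.grab_frame("wrist");cv2.imwrite("pics/w1.png",p);np.savez("w1.npz",p=p,d=d)
print(c)
E
```

```text
shift [ -2.1   0.8 128. ] turn [-0.03 -0.02  0.33]
{'camera_matrix': array([[270.17783582,   0.        , 256.2235953 ],
       [  0.        , 270.17783582, 191.55919924],
       [  0.        ,   0.        ,   1.        ]]), 'xyz': array([0.44917279, 0.20400685, 0.3341753 ]), 'rotation': array([-0.23934703,  0.01015186, -0.07407484])}
```

View pics/w1.png

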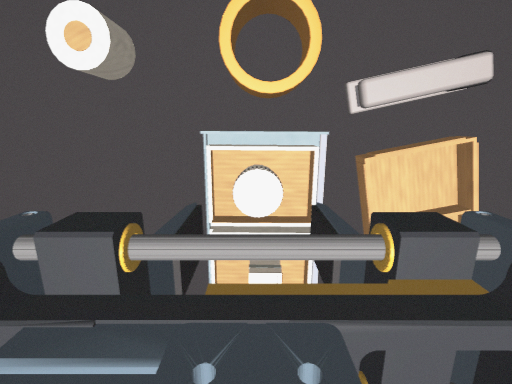

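The jar is at (258,193), between the fingers (205 and 312), with its carton around it. I'll cross-check its position from this view.

```bash
python3 - <<'E'
from h import *
c=bot.calibration("wrist");f=np.load("w1.npz");p=f["p"]
m=(p.min(2)>190).astype(np.uint8);m[:162]=0;m[222:]=0;m[:,:228]=0;m[:,290:]=0
k=max(cv2.findContours(m,0,1)[0],key=cv2.contourArea);(ctr,r)=cv2.minEnclosingCircle(k)
print(ctr,r,ray(c,ctr,.065).round(4))
P=cloud(c,f["d"]);z=P[193,258];print(z)
for r in (145,155,175,185): # carton walls, row profile
    x=P[r,195:340];print(r,[(195+i,*np.round(x[i]*1000).astype(int)) for i in range(0,145,4) if 33<x[i,2]*1000<44])
E
```

```text
(257.1450500488281, 192.6265411376953) 25.281978607177734 [[0.445  0.1377 0.065 ]]
[0.44586967 0.13712542 0.06434014]
145 []
155 [(315, np.int64(511), np.int64(169), np.int64(37))]
175 [(315, np.int64(510), np.int64(146), np.int64(38)), (323, np.int64(520), np.int64(145), np.int64(33))]
185 [(315, np.int64(510), np.int64(135), np.int64(39))]
```

Emit:
{"method": "jog_arm", "body": {"increments": [[[-1,1,30],[0,0,0.3]],[[-1,1,60],[0,0,0.3]],[[-1,1,85],[0,0,0.3]],[[-1,1,105],[0,0,0.3]],[[-1,1,117],[0,0,0.3]],[[-1,1,125],[0,0,0.3]],[[-1,1,128],[0,0,0.3]],[[-1,1,128],[0,0,0.3]],[[-1,1,128],[0,0,0.3]]], "fingers": -0.45}}

```text
time: 2.15
tcp_pos: [0.4448, 0.1371, 0.0368]
eef_rot: [2.306, 2.132, 0.003]
contact_force: [0.3, -0.1, 0.2]
grip_width: 0.0665
grasp_force: 0.0
```

Emit:
{"method": "jog_arm", "body": {"increments": [[[0,0,0],[0,0,0]],[[0,0,0],[0,0,0]],[[0,0,0],[0,0,0]],[[0,0,0],[0,0,0]],[[0,0,0],[0,0,0]],[[0,0,0],[0,0,0]]], "fingers": 1}}

```text
time: 2.65
tcp_pos: [0.4446, 0.1365, 0.0367]
eef_rot: [2.307, 2.131, 0.002]
contact_force: [0.1, 0.8, 6.4]
grip_width: 0.051
grasp_force: 30.0
```

Emit:
{"method": "jog_arm", "body": {"increments": [[[0,0,-15],[0,0,0]],[[0,0,-35],[0,0,0]],[[0,0,-55],[0,0,0]],[[0,25,-60],[0,0,-2]],[[1,60,-60],[0,0,-5]],[[1,98,-60],[0,0,-8]],[[1,135,-60],[0,0,-11]],[[1,165,-60],[0,0,-11.4]],[[1,183,-60],[0,0,-11.4]],[[1,188.5,-60],[0,0,-11.4]]]}}

```text
time: 3.48
tcp_pos: [0.635, 0.1219, 0.0951]
eef_rot: [2.085, 2.348, 0.002]
contact_force: [0.5, 0.7, -1.6]
grip_width: 0.051
grasp_force: 30.0
```

```bash
python3 - <<'E'
from h import *
go(.6327,.1224,.0266,6.8);c=bot.calibration("wrist")
p,d=bot.grab_frame("wrist");cv2.imwrite("pics/w2.png",p);np.savez("w2.npz",p=p,d=d);print(c["xyz"],bot.sense()["grip_width"])
P=cloud(c,d)
for r in (130,150,170): print(r,[(u,*np.round(P[r,u]*1000).astype(int).tolist()) for u in range(150,380,4) if 22<P[r,u,2]*1000<36])
E
```

```text
shift [ 0.8 -2.3 68.5] turn [0.09 0.01 0.  ]
[0.62787169 0.18807872 0.26521405] 0.05073445827301113
130 []
150 [(186, 569, 160, 24), (190, 573, 160, 25), (194, 576, 161, 24), (198, 580, 162, 29), (202, 584, 162, 31), (206, 588, 163, 31), (210, 591, 163, 30), (214, 594, 163, 28), (218, 598, 164, 29), (222, 601, 164, 29), (226, 604, 164, 29), (230, 608, 165, 30), (234, 611, 165, 28), (238, 615, 166, 28), (242, 618, 166, 31), (246, 622, 167, 30), (250, 625, 167, 29), (254, 629, 167, 29), (258, 632, 168, 29), (262, 635, 168, 30), (266, 639, 169, 29), (270, 642, 169, 29), (274, 646, 169, 30), (278, 649, 170, 29), (282, 653, 170, 29), (286, 656, 171, 30), (290, 659, 171, 30), (294, 663, 171, 28), (298, 666, 172, 31), (302, 670, 172, 30), (306, 673, 173, 29), (310, 677, 173, 28), (314, 681, 173, 24), (318, 685, 174, 24), (322, 688, 174, 25)]
170 [(186, 571, 143, 29), (190, 574, 143, 26), (322, 690, 157, 30), (326, 694, 158, 30)]
```

View pics/w2.png

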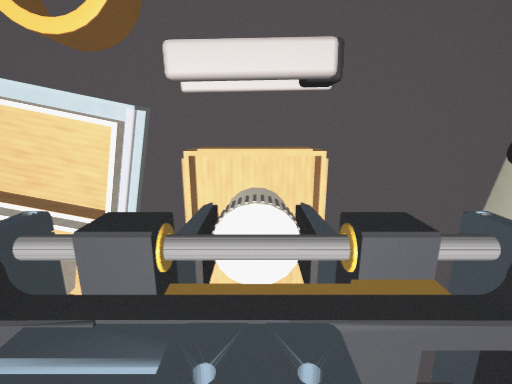

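The jar is held at about (257,235), over the leftmost compartment (side walls at columns 190 and 322, end wall at row 150).

Emit:
{"method": "jog_arm", "body": {"increments": [[[1.5,-1,15],[0,0,0]],[[1.5,-1,35],[0,0,0]],[[1.5,-1,50],[0,0,0]],[[1.5,-1,58],[0,0,0]],[[1.5,-1,63],[0,0,0]],[[1.5,-1,66],[0,0,0]],[[1.5,-1,67],[0,0,0]],[[1.5,-1,67.5],[0,0,0]],[[1.5,-1,67.5],[0,0,0]]]}}

```text
time: 4.28
tcp_pos: [0.6314, 0.124, 0.0292]
eef_rot: [2.084, 2.35, 0.002]
contact_force: [1.4, 0.6, -1.2]
grip_width: 0.0508
grasp_force: 30.0
```

Emit:
{"method": "jog_arm", "body": {"increments": [[[0,0,1],[0,0,0]],[[0,0,1.5],[0,0,0]],[[0,0,2],[0,0,0]],[[0,0,2],[0,0,0]]]}}

```text
time: 4.62
tcp_pos: [0.6311, 0.1238, 0.0268]
eef_rot: [2.084, 2.35, 0.001]
contact_force: [0.4, -1.1, 0.1]
grip_width: 0.0509
grasp_force: 30.0
```

Emit:
{"method": "jog_arm", "body": {"increments": [[[0,0,0.5],[0,0,0]],[[0,0,0.7],[0,0,0]],[[0,0,0.7],[0,0,0]]]}}

```text
time: 4.87
tcp_pos: [0.6311, 0.1239, 0.0267]
eef_rot: [2.084, 2.35, 0.001]
contact_force: [-0.8, 0.8, 4.5]
grip_width: 0.0508
grasp_force: 30.0
```

Emit:
{"method": "jog_arm", "body": {"increments": [[[0,0,0],[0,0,0]],[[0,0,0],[0,0,0]],[[0,0,0],[0,0,0]],[[0,0,0],[0,0,0]],[[0,0,-10],[0,0,0]],[[0,0,-30],[0,0,0]],[[0,0,-60],[0,0,0]],[[0,0,-90],[0,0,0]],[[0,0,-100],[0,0,0]]], "fingers": -0.45}}

```text
time: 5.62
tcp_pos: [0.6335, 0.1243, 0.1311]
eef_rot: [2.081, 2.347, 0.011]
contact_force: [0.7, 0.3, 1.3]
grip_width: 0.0657
grasp_force: 0.0
```

Emit:
{"method": "jog_arm", "body": {"increments": [[[-12,-33,0],[0,0,2]],[[-24,-66,0],[0,0,4]],[[-36,-100,0],[0,0,7]],[[-48,-133,0],[0,0,10]],[[-60,-168,0],[0,0,12]],[[-68,-190,0],[0,0,12.2]],[[-70,-197,0],[0,0,12.2]],[[-70,-197,0],[0,0,12.2]]], "fingers": -0.23}}

```text
time: 6.28
tcp_pos: [0.4423, 0.0303, 0.1259]
eef_rot: [-2.323, -2.114, 0.0]
contact_force: [0.4, -0.3, -0.8]
grip_width: 0.0563
grasp_force: 0.0
```

```bash
cat > look.py <<'E'
from h import *
import sys
# look.py x y z yaw ztop tag : go numbers, and product top seen by the wrist camera near (x,y)
x,y,z,yaw,zt=map(float,sys.argv[1:6])
go(x,y,z,yaw);c=bot.calibration("wrist");p,d=bot.grab_frame("wrist");P=cloud(c,d)
m=(np.abs(P[...,2]-zt)<.006)&(np.hypot(P[...,0]-x,P[...,1]-y)<.045)&(d>0)&(np.arange(384)[:,None]<228)
q=P[m]
if len(q)>5:
    r=cv2.minAreaRect((q[:,:2]*1000).astype(np.float32));print("top n",len(q),np.round(np.hstack([*r[:2],r[2]]),1),np.round(q.mean(0),4))
cv2.imwrite(f"pics/{sys.argv[6]}.png",p)
E
python3 look.py .4437 .031 .04 -5.4 .088 w3
```

```text
shift [ 0.8  1.4 85.9] turn [-0.01 -0.01  0.01]
top n 2224 [445.3  37.   43.8  33.9  85.2] [0.4454 0.0379 0.0873]
```

View pics/w3.png

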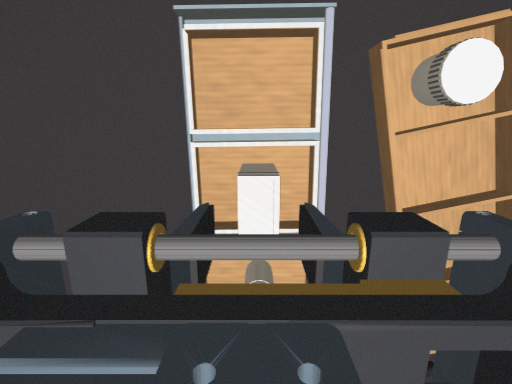

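The box top is at (258,205), between the fingers. The jar stands upright in the left compartment at (465,75).

Emit:
{"method": "jog_arm", "body": {"increments": [[[1,2,20],[0,0,0]],[[1,2,45],[0,0,0]],[[1,2,65],[0,0,0]],[[1,2,78],[0,0,0]],[[1,2,84],[0,0,0]],[[1,2,86],[0,0,0]],[[1,2,86],[0,0,0]],[[1,2,86],[0,0,0]]]}}

```text
time: 7.0
tcp_pos: [0.4471, 0.0319, 0.0403]
eef_rot: [2.321, 2.115, 0.002]
contact_force: [-0.2, -0.3, 0.5]
grip_width: 0.0562
grasp_force: 0.0
```

Emit:
{"method": "jog_arm", "body": {"increments": [[[0,0,0],[0,0,0]],[[0,0,0],[0,0,0]],[[0,0,0],[0,0,0]],[[0,0,0],[0,0,0]],[[0,0,0],[0,0,0]],[[0,0,0],[0,0,0]]], "fingers": 1}}

```text
time: 7.5
tcp_pos: [0.4457, 0.0316, 0.0401]
eef_rot: [-2.322, -2.116, -0.0]
contact_force: [-1.1, 0.3, 6.2]
grip_width: 0.0341
grasp_force: 30.0
```

Emit:
{"method": "jog_arm", "body": {"increments": [[[0,0,-15],[0,0,0]],[[0,0,-35],[0,0,0]],[[0,0,-55],[0,0,0]],[[3,25,-60],[0,0,-2]],[[7,60,-60],[0,0,-5]],[[12,98,-60],[0,0,-8]],[[17,135,-60],[0,0,-11]],[[21,167,-60],[0,0,-12]],[[24,189,-60],[0,0,-12]],[[24.5,196.5,-60],[0,0,-12]]]}}

```text
time: 8.33
tcp_pos: [0.6473, 0.0378, 0.0988]
eef_rot: [2.087, 2.346, 0.003]
contact_force: [0.1, -0.2, -1.1]
grip_width: 0.0338
grasp_force: 30.0
```

```bash
python3 -c "
from h import *
go(.644,.038,.0301,6.8)"
```

```text
shift [ 0.6 -3.4 68.7] turn [ 0.15  0.01 -0.13]
```

Emit:
{"method": "jog_arm", "body": {"increments": [[[0.5,-1,15],[0,0,0]],[[0.5,-1,35],[0,0,0]],[[0.5,-1,50],[0,0,0]],[[0.5,-1,58],[0,0,0]],[[0.5,-1,63],[0,0,0]],[[0.5,-1,66],[0,0,0]],[[0.5,-1,67.5],[0,0,0]],[[0.5,-1,68],[0,0,0]],[[0.5,-1,68.5],[0,0,0]],[[0.5,-1,68.5],[0,0,0]]]}}

```text
time: 9.17
tcp_pos: [0.6431, 0.0381, 0.0319]
eef_rot: [2.088, 2.346, 0.001]
contact_force: [-0.1, -0.7, -1.4]
grip_width: 0.0341
grasp_force: 30.0
```

Emit:
{"method": "jog_arm", "body": {"increments": [[[0,0,0.7],[0,0,0]],[[0,0,1.3],[0,0,0]],[[0,0,1.8],[0,0,0]],[[0,0,2],[0,0,0]],[[0,0,2],[0,0,0]]]}}

```text
time: 9.58
tcp_pos: [0.643, 0.0382, 0.0302]
eef_rot: [2.088, 2.346, 0.001]
contact_force: [-1.8, 0.3, 5.6]
grip_width: 0.0339
grasp_force: 30.0
```

Emit:
{"method": "jog_arm", "body": {"increments": [[[0,0,0],[0,0,0]],[[0,0,0],[0,0,0]],[[0,0,0],[0,0,0]],[[0,0,0],[0,0,0]],[[0,0,-10],[0,0,0]],[[0,0,-30],[0,0,0]],[[0,0,-60],[0,0,0]],[[0,0,-90],[0,0,0]],[[0,0,-105],[0,0,0]]], "fingers": -0.23}}

```text
time: 10.33
tcp_pos: [0.6445, 0.0382, 0.1388]
eef_rot: [2.086, 2.344, 0.007]
contact_force: [0.6, 0.8, 0.3]
grip_width: 0.0564
grasp_force: 0.0
```

Emit:
{"method": "jog_arm", "body": {"increments": [[[-12,-34,0],[0,0,2]],[[-25,-70,0],[0,0,4]],[[-38,-107,0],[0,0,7]],[[-51,-144,0],[0,0,10]],[[-64,-181,0],[0,0,11.4]],[[-74,-208,0],[0,0,11.4]],[[-77,-218,0],[0,0,11.4]],[[-77,-218,0],[0,0,11.4]],[[-77,-218,0],[0,0,11.4]]], "fingers": -0.14}}

```text
time: 11.08
tcp_pos: [0.4366, -0.0637, 0.1351]
eef_rot: [2.311, 2.125, 0.004]
contact_force: [0.2, 0.6, 0.4]
grip_width: 0.0517
grasp_force: 0.0
```

```bash
python3 look.py .4352 -.0642 .035 -4.6 .099 w4
```

```text
shift [ -0.6  -1.6 100.1] turn [ 0.18 -0.02 -0.18]
top n 218 [436.3 -64.8  13.3  12.7  30.1] [ 0.4363 -0.0642  0.0978]
```

View pics/w4.png

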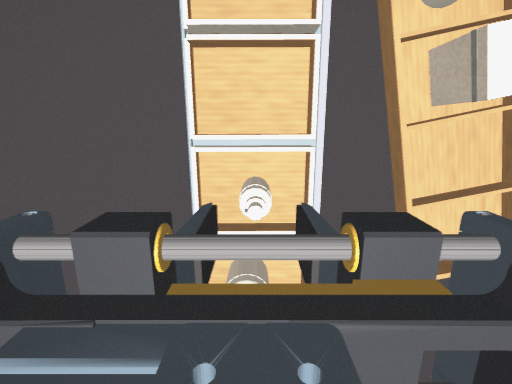

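The spray nozzle is at (257,210), centred between the fingers. The box stands in compartment two at (480,65).

Emit:
{"method": "jog_arm", "body": {"increments": [[[-0.7,0,20],[0,0,0]],[[-0.7,0,45],[0,0,0]],[[-0.7,0,70],[0,0,0]],[[-0.7,0,88],[0,0,0]],[[-0.7,0,97],[0,0,0]],[[-0.7,0,100],[0,0,0]],[[-0.7,0,100],[0,0,0]],[[-0.7,0,100],[0,0,0]]]}}

```text
time: 11.8
tcp_pos: [0.4364, -0.0643, 0.0348]
eef_rot: [2.31, 2.128, 0.002]
contact_force: [0.4, -0.7, 0.5]
grip_width: 0.0523
grasp_force: 0.0
```

Emit:
{"method": "jog_arm", "body": {"increments": [[[0,0,0],[0,0,0]],[[0,0,0],[0,0,0]],[[0,0,0],[0,0,0]],[[0,0,0],[0,0,0]],[[0,0,0],[0,0,0]],[[0,0,0],[0,0,0]]], "fingers": 1}}

```text
time: 12.3
tcp_pos: [0.4355, -0.0645, 0.0348]
eef_rot: [2.311, 2.127, 0.001]
contact_force: [-0.4, -0.4, 4.9]
grip_width: 0.0289
grasp_force: 30.0
```

Emit:
{"method": "jog_arm", "body": {"increments": [[[0,0,-20],[0,0,0]],[[0,0,-50],[0,0,0]],[[3,18,-60],[0,0,-1]],[[9,53,-60],[0,0,-3]],[[15,90,-60],[0,0,-5]],[[21,127,-60],[0,0,-8]],[[27,163,-60],[0,0,-11]],[[32,195,-60],[0,0,-11.5]],[[35,212,-60],[0,0,-11.5]],[[35.3,216.7,-60],[0,0,-11.5]]]}}

```text
time: 13.13
tcp_pos: [0.6567, -0.0467, 0.0932]
eef_rot: [2.085, 2.349, 0.002]
contact_force: [0.4, -0.2, -0.5]
grip_width: 0.0289
grasp_force: 30.0
```

```bash
python3 -c "
from h import *
go(.6544,-.0473,.0248,6.8)"
```

```text
shift [-0.3 -2.4 68.4] turn [ 0.07 -0.    0.01]
```

Emit:
{"method": "jog_arm", "body": {"increments": [[[0,0,15],[0,0,0]],[[0,0,35],[0,0,0]],[[0,0,50],[0,0,0]],[[0,0,58],[0,0,0]],[[0,0,63],[0,0,0]],[[0,0,66],[0,0,0]],[[0,0,67.5],[0,0,0]],[[0,0,68],[0,0,0]],[[0,0,68.5],[0,0,0]],[[0,0,68.5],[0,0,0]]]}}

```text
time: 13.97
tcp_pos: [0.6543, -0.0471, 0.0264]
eef_rot: [2.086, 2.348, 0.001]
contact_force: [-0.5, 0.1, -1.2]
grip_width: 0.0292
grasp_force: 30.0
```

Emit:
{"method": "jog_arm", "body": {"increments": [[[0,0,0.5],[0,0,0]],[[0,0,1],[0,0,0]],[[0,0,1.3],[0,0,0]],[[0,0,1.5],[0,0,0]],[[0,0,1.5],[0,0,0]]]}}

```text
time: 14.38
tcp_pos: [0.6542, -0.0471, 0.0249]
eef_rot: [2.086, 2.348, 0.001]
contact_force: [-0.8, 0.5, 3.0]
grip_width: 0.0292
grasp_force: 30.0
```

Emit:
{"method": "jog_arm", "body": {"increments": [[[0,0,0],[0,0,0]],[[0,0,0],[0,0,0]],[[0,0,0],[0,0,0]],[[0,0,0],[0,0,0]],[[0,0,-10],[0,0,0]],[[0,0,-30],[0,0,0]],[[0,0,-60],[0,0,0]],[[0,0,-90],[0,0,0]],[[0,0,-110],[0,0,0]]], "fingers": -0.14}}

```text
time: 15.13
tcp_pos: [0.6551, -0.0472, 0.138]
eef_rot: [2.084, 2.346, 0.004]
contact_force: [1.0, -0.5, 0.7]
grip_width: 0.052
grasp_force: 0.0
```

Emit:
{"method": "jog_arm", "body": {"increments": [[[-12,-34,0],[0,0,2]],[[-25,-70,0],[0,0,4]],[[-38,-107,0],[0,0,7]],[[-51,-144,0],[0,0,10]],[[-64,-181,0],[0,0,11.4]],[[-76,-216,0],[0,0,11.4]],[[-85,-240,0],[0,0,11.4]],[[-87.5,-248,0],[0,0,11.4]],[[-87.5,-248,0],[0,0,11.4]],[[-87.5,-248,0],[0,0,11.4]]], "fingers": -0.4}}

```text
time: 15.97
tcp_pos: [0.4192, -0.1634, 0.135]
eef_rot: [2.309, 2.127, 0.003]
contact_force: [0.5, -0.5, -0.3]
grip_width: 0.0636
grasp_force: 0.0
```

```bash
python3 look.py .418 -.1635 .033 -4.6 .098 w5
```

```text
shift [ -0.2  -1.4 102. ] turn [ 0.15  0.01 -0.08]
top n 846 [ 419.3 -164.5   26.5   25.9   42.9] [ 0.4195 -0.1639  0.0972]
```

View pics/w5.png

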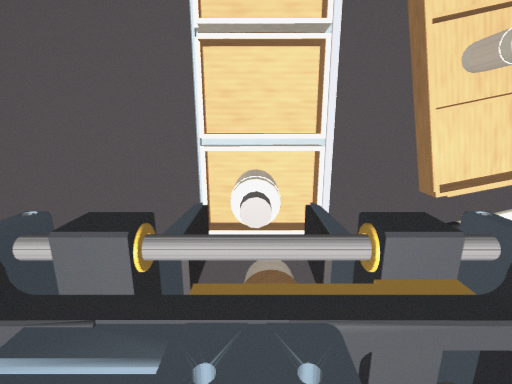

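The bottle cap is at (256,210), centred between the fingers. The spray bottle stands in compartment three at (490,50).

Emit:
{"method": "jog_arm", "body": {"increments": [[[-0.7,0.3,20],[0,0,0]],[[-0.7,0.3,45],[0,0,0]],[[-0.7,0.3,70],[0,0,0]],[[-0.7,0.3,88],[0,0,0]],[[-0.7,0.3,97],[0,0,0]],[[-0.7,0.3,101],[0,0,0]],[[-0.7,0.3,101],[0,0,0]],[[-0.7,0.3,101],[0,0,0]]]}}

```text
time: 16.68
tcp_pos: [0.4194, -0.164, 0.0338]
eef_rot: [2.308, 2.13, 0.001]
contact_force: [0.6, -1.0, 0.0]
grip_width: 0.0638
grasp_force: 0.0
```

Emit:
{"method": "jog_arm", "body": {"increments": [[[0,0,0],[0,0,0]],[[0,0,0],[0,0,0]],[[0,0,0],[0,0,0]],[[0,0,0],[0,0,0]],[[0,0,0],[0,0,0]],[[0,0,0],[0,0,0]]], "fingers": 1}}

```text
time: 17.18
tcp_pos: [0.4187, -0.1641, 0.034]
eef_rot: [2.309, 2.129, 0.001]
contact_force: [-0.4, 1.8, 6.2]
grip_width: 0.0454
grasp_force: 30.0
```

Emit:
{"method": "jog_arm", "body": {"increments": [[[0,0,-20],[0,0,0]],[[0,0,-50],[0,0,0]],[[4,20,-60],[0,0,-1]],[[12,57,-60],[0,0,-3]],[[20,95,-60],[0,0,-5]],[[28,133,-60],[0,0,-8]],[[36,171,-60],[0,0,-11]],[[44,208,-60],[0,0,-11.4]],[[50,235,-60],[0,0,-11.4]],[[51,242.5,-60],[0,0,-11.4]]]}}

```text
time: 18.02
tcp_pos: [0.6682, -0.1317, 0.0923]
eef_rot: [2.083, 2.349, 0.003]
contact_force: [0.3, -1.1, -0.4]
grip_width: 0.0453
grasp_force: 30.0
```

```bash
python3 -c "
from h import *
go(.6647,-.1327,.024,6.8)"
```

```text
shift [-0.5 -3.8 68.3] turn [0.17 0.01 0.05]
```

Emit:
{"method": "jog_arm", "body": {"increments": [[[0,-1,15],[0,0,0]],[[0,-1,35],[0,0,0]],[[0,-1,50],[0,0,0]],[[0,-1,58],[0,0,0]],[[0,-1,63],[0,0,0]],[[0,-1,66],[0,0,0]],[[0,-1,67.5],[0,0,0]],[[0,-1,68],[0,0,0]],[[0,-1,68.5],[0,0,0]],[[0,-1,68.5],[0,0,0]]]}}

```text
time: 18.85
tcp_pos: [0.6635, -0.1329, 0.0254]
eef_rot: [2.086, 2.348, 0.001]
contact_force: [-0.8, 0.2, -0.5]
grip_width: 0.0456
grasp_force: 30.0
```

Emit:
{"method": "jog_arm", "body": {"increments": [[[0,0,0.5],[0,0,0]],[[0,0,1],[0,0,0]],[[0,0,1.3],[0,0,0]],[[0,0,1.5],[0,0,0]],[[0,0,1.5],[0,0,0]]]}}

```text
time: 19.27
tcp_pos: [0.6633, -0.1328, 0.024]
eef_rot: [2.086, 2.348, 0.001]
contact_force: [-1.3, 2.0, 4.3]
grip_width: 0.0456
grasp_force: 30.0
```

Contact again. I'll release, rise, and back off to the near side so the tray is clear for the final check.

Emit:
{"method": "jog_arm", "body": {"increments": [[[0,0,0],[0,0,0]],[[0,0,0],[0,0,0]],[[0,0,0],[0,0,0]],[[0,0,0],[0,0,0]],[[0,0,-10],[0,0,0]],[[0,0,-30],[0,0,0]],[[0,0,-60],[0,0,0]],[[0,0,-95],[0,0,0]],[[0,0,-135],[0,0,0]],[[0,0,-160],[0,0,0]]], "fingers": -0.4}}

```text
time: 20.1
tcp_pos: [0.6643, -0.133, 0.1883]
eef_rot: [2.083, 2.345, 0.005]
contact_force: [0.2, -0.2, 1.0]
grip_width: 0.0636
grasp_force: 0.0
```

Emit:
{"method": "jog_arm", "body": {"increments": [[[0,-30,-20],[0,0,0]],[[0,-70,-40],[0,0,0]],[[0,-110,-50],[0,0,0]],[[0,-150,-50],[0,0,0]],[[0,-190,-50],[0,0,0]],[[0,-225,-50],[0,0,0]],[[0,-250,-50],[0,0,0]],[[0,-260,-50],[0,0,0]],[[0,-260,-50],[0,0,0]],[[0,-260,-50],[0,0,0]]]}}

```text
time: 20.93
tcp_pos: [0.4058, -0.1637, 0.234]
eef_rot: [2.086, 2.346, 0.002]
contact_force: [-0.4, 0.2, 0.3]
grip_width: 0.0641
grasp_force: 0.0
```

```bash
python3 - <<'E'
from h import *
for n in("top","scene"):
    p,d=bot.grab_frame(n);cv2.imwrite(f"pics/{n}1.png",p)
    if n=="scene":continue
    c=bot.calibration(n);P=cloud(c,d)
    for nm,x,y,zt in(("jar",.634,.1235,.055),("box",.644,.038,.078),("spray",.6544,-.0473,.089),("bottle",.6647,-.1327,.088)):
        m=(abs(P[...,2]-zt)<.007)&(np.hypot(P[...,0]-x,P[...,1]-y)<.04);q=P[m]
        print(nm,m.sum(),len(q) and (q.mean(0)*1000).round(1))
E
```

```text
jar 538 [629.4 122.5  55.1]
box 504 [641.4  36.7  78.3]
spray 41 [652.3 -47.7  88.8]
bottle 153 [ 661.6 -133.4   88.2]
```

View pics/scene1.png

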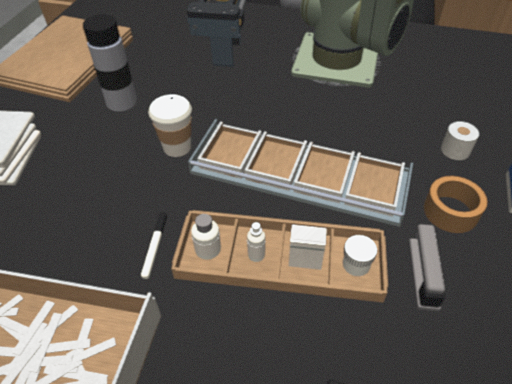

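View pics/top1.png

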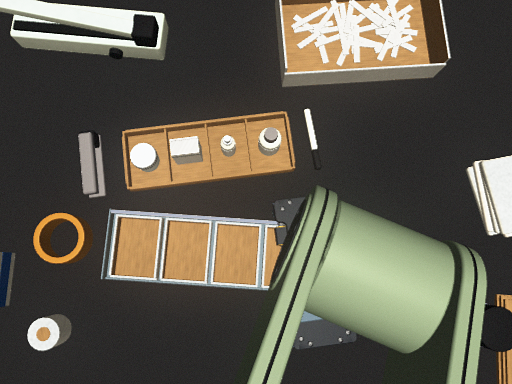

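All four stand upright in the right order: in the top view, jar (144,156), box (185,148), spray (228,144), bottle (270,139). Each is within about 3 mm of its compartment's middle, and the cup is unmoved.

```bash
python3 -c "
from bench import bot
print(bot.finish_job())"
```

```text
the job is handed in; nothing more can be done
None
```

Job handed in: jar, box, spray and bottle stand upright in the tray, in carton order and within about 3 mm of their compartment centres, and the cup was not touched.

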